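# Take the filter plate out of its housing and present it over the dish

### The job

Swing the cover of the grey filter housing right open and leave it standing open. Gently draw out the filter plate inside (the one with the thick grip bar on top; its disc is brittle, so squeeze it as lightly as you can), leaving the plain blank plate in its slot. Finish while still holding the filter plate up, upright and still, over the middle of the shallow white dish, its lower edge about 20 cm above the worktop, with the other things on the bench left where they are.

Things in the scene. Friction and masses are not known exactly. Their poses are not given: they have to be found in the camera images.
- housing: Grey filter housing, fixed, right of the blue pump: open case 150 (x) x 100 (y) x 75 mm, 5 mm walls, flange 170 x 104. Origin: centre of underside; +x to the hinge side (away from robot), +z up. Inside, floor at z 5 mm and a rack up to z 24 mm with two slots, 11 (x) x 49 (y), at y 0, x -32 and x +18 mm, each with an upright plate (which is where varies); else empty. Barbs at back to x 96 mm.
- cover (a joint): Hinge of the housing's flat cover (156 x 104 x 6 mm): 0 rad = shut, grows as it opens, up to 1.92 (leaning back past upright). It starts between shut and 0.12. The hinge is stiff (0.16 N m, about 2 N of lift at the handle) and the cover stays wherever it is left.
- cover_handle (a point): Middle of the cover's bail handle: round steel bar, 10 mm thick, along the housing's y, 62 mm free between posts, axis 32 mm above the cover's upper face and 12 mm from its free edge. At joint value a it lies at x = -0.142 cos a + 0.038 sin a, z = 0.142 sin a + 0.038 cos a from cover_hinge (housing's x, z). The bar can turn between the finger pads as the cover swings.
- cover_hinge (a point): Point on the hinge axis (the axis runs along the housing's y) in the middle of the cover's width; 79 mm behind the housing's centre (its +x), 75.5 mm above the worktop.
- filter_plate: Aluminium plate with a white ceramic disc, 60 g: body 8 thick (x) x 46 (y) x 46 mm high, topped by a grip bar 14 (x) x 40 (y), z 42 to 60 mm. Origin: centre of lower edge, z up. Stands in its slot with the housing's yaw, lower edge 5 mm, top 65 mm above the worktop. Brittle: breaks if both pads together press it with over 90 N (45 N a pad); 20 N a pad lifts it easily.
- filter_grip (a point): Centre of the filter plate's grip bar, 51 mm above its lower edge.
- blank_plate: Plain aluminium blank plate 8 (x) x 46 (y) x 46 mm high without a grip bar, standing in the other slot. Origin: centre of its lower edge. It stays there.
- dish: Shallow round white ceramic dish, 90 mm across, 14 mm high, left of the blue pump, behind the big clear bottle (fixed, 136 mm across, 262 mm high, at x 0.42, y 0.32 m). Origin: centre of its underside. The blue pump (fixed, about x 0.32 to 0.61, y -0.12 to 0.11 m) between housing and dish is 0.19 m high.
- petri: Small clear petri dish, 50 mm across x 12 mm; bystander. Origin: centre of its underside.
- vial: Amber vial 33 mm across x 60 mm high; bystander. Origin: centre of its underside.
- dropper: White dropper bottle 30 mm across x 66 mm high; bystander. Origin: centre of its underside.
- holder: Round filter holder 56 mm across x 40 mm high; bystander. Origin: centre of its underside.
- forceps: Steel forceps 117 mm long (y) x 9 mm high; bystander. Origin: centre of its underside.
- timer: Lab timer 66 x 66 x 18 mm; bystander. Origin: centre of its underside.
- cap: Bottle cap 54 mm across x 27 mm; bystander. Origin: centre of its underside.

How it is judged:
By the outcome, as a careful person would: the job done as asked, in the order asked, and still so for the second after the job is handed in, while the arm keeps its last pose, push and grip.
It also fails if it takes over 67 s, if anything falls off the work surface, if the arm or the gripper's body presses on something with over 40 N, if the wrist force passes 120 N, or if a joint passes its speed limit or range.

### The arm

A 7-joint arm with a two-finger parallel gripper is mounted at the origin on a cart in front of the work surface, level with it; the furniture and walls round the work are solid. World frame = base frame: x ahead of the robot, y to its left, z up, the work surface at z = 0. Lengths are in m, angles in rad, forces in N, time in s.
With the tool pointing down it reaches from about 0.4 to 0.85 m from the base axis. Payload 10.4 kg.
Tool frame: the origin (TCP) lies between the finger pads; the fingertips stand robot.tip_extent ahead of it and the grasp point (between the pads) lies 3 mm ahead of it (robot.tip_extent is the distance from the TCP to the fingertips, in m); z points along the fingers, y is the line along which they close (so a half turn about z gives the same grasp; the last joint's range is limited). The gripper opens to 87 mm and grips with 3 to 60 N. Pads are 19 mm wide; open, the fingers measure 117 mm over their backs; the gripper's body (75 mm by 190 mm) begins 51 mm behind the grasp point.
Start: joints at [-0.023, 0.332, -0.065, 1.46, 0.022, 1.35, -0.088], TCP at [0.625, 0, 0.245] pointing down, gripper open.
Joint ranges: [-2.6, 2.6], [-0.5, 2.12], [-1.47, 1.34], [0.16, 2.42], [-1.27, 4.41], [0.06, 2.06], [-2.6, 2.6]. Speed limits (rad/s): [2.22, 2.22, 2.79, 2.79, 3.14, 3.14, 3.14].

### API

Orientations are given as a unit quaternion [x, y, z, w].
In Python, from rig import robot gives the robot as it stands.
- The arm moves only by the tool send_rows, never from a script. Its arguments are lists of equal length, an entry for each row: "translation": the shift along the tool's x, y, z in mm, a list of three; "roll": the turn about the tool's z in rad. A call has exactly 8 rows; each row shifts and turns the commanded pose from where the row before left it, along the tool's axes as they then stand; what a row does not reach is not made up. A row lasts 1/12 s, in which the tool goes at most 41.7 mm and 7.16 degrees, less where a joint would pass 70% of its speed; a pose out of reach is approached as far as the arm can. A call with a gripper value outside its range is refused whole. "claw" is the closure, from 0 (fully open) to 1 (shut), set as the call begins (left out, the last holds). The fingers move at their own pace and stop on an object; "force" is the grip in N (left out, the last holds). Time passes only in rows, so rows that do not move let the fingers close, or fill a call up. It gives the time, the measured TCP pose, the force, the opening and the grip force at its end, in the units of the state.
- robot.read_state(): the state, without advancing time (a new reading comes with each control period).
- robot.grab_frame(name): name is "scene" or "side" or "wrist"; returns a dict with "color" (480x640x3 uint8, blue, green, red), "depth" (480x640 float32, m along the optical axis (not along the pixel's ray), 0 where there is no reading), "vertical_fov" (degrees; the focal length in pixels is half the picture's height over the tangent of half this angle, whatever the lens; pixels are square), "cx", "cy" (the principal point, pixels), "dist" ([k1, k2, p1, p2, k3] as OpenCV has them; the pictures are not rectified), "pose" (4x4, takes a point from camera to world coordinates); the wrist camera has in their place "T_tool_cam" (4x4, takes a point from camera to tool coordinates, whose origin is the TCP and whose axes are the flange's). Camera axes: x right, y down, z forward; pixel columns grow to the right and rows downward; lengths in m; the calibration is good to about 2 mm. A picture is of the moment at which its call begins: read the wrist's pose just before it.
- robot.finish_job(): hands the job in; it is judged then, once.
The state is a dict: "t": time; "qpos": joint angles; "dq": joint speeds; "tau": joint torques, N m; "position": TCP position; "tool_rot": TCP orientation; "contact_force": force on the tool from outside, world axes, zero at the start; "wrist_torque": the same for the moment, N m; "grip_width": finger opening in m; "gripper_force": force on a finger pad.
Only numpy, scipy, OpenCV 4.12 (cv2) and the standard library are available. Lean on these libraries where they do the work, as an engineer would, in place of code of your own. Each camera call takes 0.05 s, during which the arm holds its last target. There are 200 camera calls.

## Working session

There is one attempt and no reset: what is moved stays moved. The work goes in short steps, Python scripts to look and compute and a tool call to move; the robot and the scene stay as the last step left them, time stands still between calls to the robot, and variables do not carry over. Pictures are saved under pics/ and viewed, at most 10 in all, crops included, and the job is handed in when it is done.

Besides the shell and the picture viewer there is one more tool, called after "Request:" by a JSON object that holds its "op" and its "data". send_rows: Moves the arm, as the interface text tells. Its arguments: {"type":"object","properties":{"translation":{"type":"array","items":{"type":"array","items":{"type":"number"}}},"roll":{"type":"array","items":{"type":"number"}},"claw":{"type":"number"},"force":{"type":"number"}},"required":["translation","roll"]}

```bash
mkdir -p pics; ls; cat > h.py <<'E'
import numpy as np, cv2, pickle
from rig import robot
from scipy.spatial.transform import Rotation as R
def grab(n):
    s=robot.read_state(); f=robot.grab_frame(n)
    if n=='wrist':
        T=np.eye(4);T[:3,:3]=R.from_quat(s['tool_rot']).as_matrix();T[:3,3]=s['position']
        f['pose']=T@f['T_tool_cam']
    h=f['color'].shape[0]; fl=h/2/np.tan(np.radians(f['vertical_fov'])/2)
    f['K']=np.array([[fl,0,f['cx']],[0,fl,f['cy']],[0,0,1]])
    return f
def ray(f,uv):
    p=cv2.undistortPoints(np.array(uv,float).reshape(-1,1,2),f['K'],np.array(f['dist'],float)).reshape(-1,2)
    d=np.c_[p,np.ones(len(p))]
    return f['pose'][:3,3],d@f['pose'][:3,:3].T   # depth-scaled direction
def plane(f,uv,z):
    o,d=ray(f,uv); return o+d*((z-o[2])/d[:,2])[:,None]
def atdepth(f,uv):
    o,d=ray(f,uv); z=np.array([f['depth'][int(round(v)),int(round(u))] for u,v in uv]); return o+d*z[:,None]
def cloud(f):
    h,w=f['depth'].shape; v,u=np.mgrid[:h,:w]
    o,d=ray(f,np.c_[u.ravel(),v.ravel()]); return (o+d*f['depth'].reshape(-1,1)).reshape(h,w,3)
E
python3 - <<'E'
from h import *
s=robot.read_state(); print({k:np.round(v,3) for k,v in s.items()}, robot.tip_extent)
for n in ('scene','side','wrist'):
    f=grab(n); cv2.imwrite(f'pics/{n}0.png',f['color']); pickle.dump(f,open(f'{n}0.pkl','wb'))
    print(n,np.round(f['pose'],3).tolist(),f['K'][0,0],f['dist'])
E
```

```text
pics
{'t': np.float64(0.0), 'qpos': array([-0.023,  0.333, -0.065,  1.461,  0.022,  1.35 , -0.089]), 'dq': array([ 0.001, -0.001, -0.001,  0.001, -0.001, -0.   ,  0.001]), 'tau': array([-0.0000e+00, -6.2325e+01,  2.4000e-02, -3.8989e+01, -6.1000e-02,
        4.0000e-02,  0.0000e+00]), 'position': array([0.625, 0.   , 0.244]), 'tool_rot': array([ 0.707,  0.707, -0.001, -0.   ]), 'contact_force': array([ 0.308,  0.965, -0.004]), 'wrist_torque': array([-0.029,  0.043, -0.017]), 'gripper_force': np.float64(0.0), 'grip_width': np.float64(0.087)} 0.022
scene [[-0.477, -0.677, 0.56, -0.374], [-0.879, 0.374, -0.297, 0.636], [-0.008, -0.634, -0.774, 1.411], [0.0, 0.0, 0.0, 1.0]] 588.0489415038084 [0.06067566 0.         0.         0.         0.        ]
side [[0.92, -0.274, 0.282, 0.154], [-0.392, -0.607, 0.691, -0.834], [-0.018, -0.746, -0.666, 1.03], [0.0, 0.0, 0.0, 1.0]] 528.072743202241 [-0.01986709  0.          0.          0.          0.        ]
wrist [[1.0, 0.001, -0.001, 0.624], [0.001, -0.955, -0.295, 0.081], [-0.002, 0.295, -0.955, 0.384], [0.0, 0.0, 0.0, 1.0]] 343.2270355278907 [-0.05939781  0.          0.          0.          0.        ]
```

View pics/scene0.png

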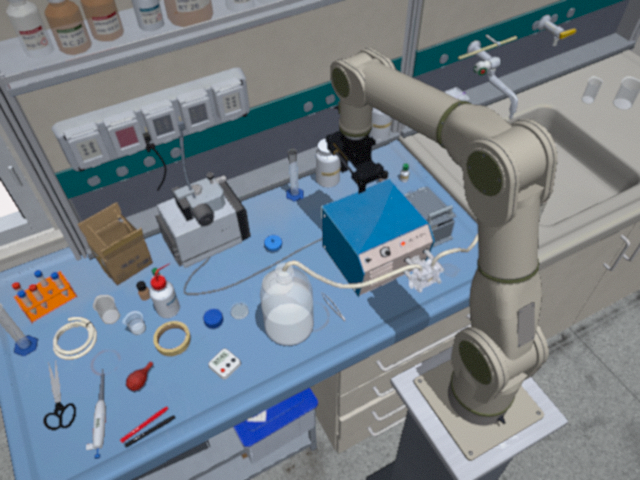

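View pics/side0.png

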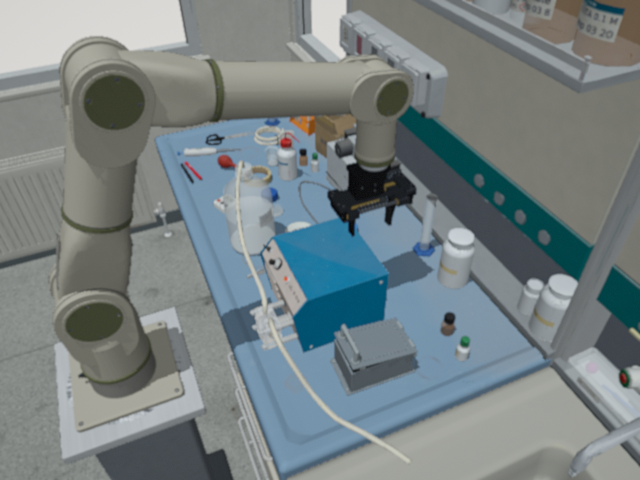

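```bash
python3 - <<'E'
from h import *
f=pickle.load(open('side0.pkl','rb')); C=cloud(f)
b=cv2.resize(f['color'][290:410,310:490],None,fx=4,fy=4,interpolation=cv2.INTER_CUBIC)
for i in range(0,180,20): cv2.putText(b,str(310+i),(i*4,10),0,.4,(0,0,255));
for i in range(0,120,20): cv2.putText(b,str(290+i),(0,i*4+10),0,.4,(0,0,255))
g=pickle.load(open('wrist0.pkl','rb'))
w=g['color']
cv2.imwrite('pics/a1.png',b)
s=C[310:400,325:425].reshape(-1,3); s=s[(s[:,2]>.06)&(s[:,2]<.13)&(s[:,1]<-.1)]
print(len(s),s.min(0),s.max(0),np.histogram(s[:,2],12))
top=s[(s[:,2]>.07)&(s[:,2]<.095)][:,:2].astype(np.float32)
print(cv2.minAreaRect(top), np.median(s[(s[:,2]>.105)],0))
E
```

```text
3716 [ 0.4554812  -0.2676594   0.06000427] [ 0.61812388 -0.11375984  0.12985078] (array([222, 197, 311, 238, 770, 969, 726, 111,  52,  45,  34,  41]), array([0.06000427, 0.06582481, 0.07164536, 0.0774659 , 0.08328644,
       0.08910698, 0.09492753, 0.10074807, 0.10656861, 0.11238915,
       0.1182097 , 0.12403024, 0.12985078]))
((0.536839485168457, -0.19119954109191895), (0.15290121734142303, 0.1625681221485138), 89.99134063720703) [ 0.47135037 -0.11988107  0.11474396]
```

View pics/a1.png

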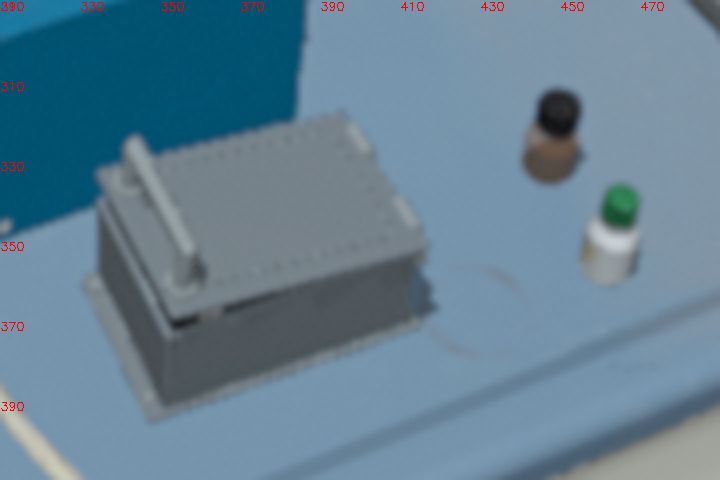

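View pics/wrist0.png

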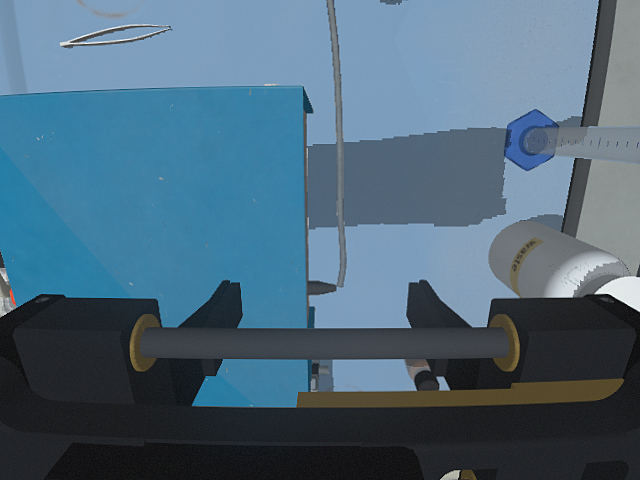

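```bash
python3 - <<'E'
from h import *
f=pickle.load(open('side0.pkl','rb'))
fl=[(331,361),(348,394),(417,371)]; print('flange z.003',plane(f,fl,.003).round(4))
lid=[(333,333),(351,366),(416,350),(395,317)]
for z in (.08,.088): print(z,plane(f,lid,z).round(4))
print('depth lid',atdepth(f,[(336,334),(354,362),(412,349),(394,319),(375,335)]).round(4))
print('handle',atdepth(f,[(344,328),(351,339),(357,351)]).round(4), plane(f,[(344,328),(357,351)],.115).round(4))
C=cloud(f); P=C.reshape(-1,3)
p=P[(P[:,2]>.1)&(P[:,2]<.2)&(P[:,0]>.35)&(P[:,0]<.55)&(P[:,1]<-.05)&(P[:,1]>-.2)]
print('pump side y',np.histogram(p[:,1],15)); print(P[(abs(P[:,1])<.1)&(P[:,0]>.33)&(P[:,0]<.58)&(P[:,2]<.23)&(P[:,2]>.15)].max(0))
E
```

```text
flange z.003 [[ 0.4516 -0.1627  0.003 ]
 [ 0.4501 -0.258   0.003 ]
 [ 0.6203 -0.2676  0.003 ]]
0.08 [[ 0.4645 -0.1452  0.08  ]
 [ 0.4631 -0.2421  0.08  ]
 [ 0.6115 -0.2621  0.08  ]
 [ 0.6156 -0.1611  0.08  ]]
0.088 [[ 0.4619 -0.151   0.088 ]
 [ 0.4605 -0.2471  0.088 ]
 [ 0.6076 -0.267   0.088 ]
 [ 0.6117 -0.1667  0.088 ]]
depth lid [[ 0.4632 -0.1643  0.099 ]
 [ 0.4681 -0.2454  0.0958]
 [ 0.602  -0.2599  0.086 ]
 [ 0.609  -0.1677  0.0832]
 [ 0.5435 -0.1973  0.0924]]
handle [[ 0.4743 -0.1813  0.1335]
 [ 0.4749 -0.2147  0.1343]
 [ 0.4733 -0.2466  0.1328]] [[ 0.4809 -0.1678  0.115 ]
 [ 0.4797 -0.235   0.115 ]]
pump side y (array([  23,   29,   61,    5,    0,    0,    0,  154, 1783,  338,  317,
        259,  288,  266,  269]), array([-0.1998772 , -0.18988948, -0.17990175, -0.16991403, -0.15992631,
       -0.14993859, -0.13995086, -0.12996314, -0.11997542, -0.1099877 ,
       -0.09999997, -0.09001225, -0.08002453, -0.0700368 , -0.06004908,
       -0.05006136]))
[0.57999921 0.09998572 0.22922368]
```

```bash
python3 - <<'E'
from h import *
f=pickle.load(open('side0.pkl','rb'))
print('hose',atdepth(f,[(242,200),(250,255),(262,300),(272,330),(300,383),(340,425),(400,455)]).round(3))
E
```

```text
hose [[ 0.389  0.268  0.196]
 [ 0.389  0.264  0.002]
 [ 0.339 -0.03   0.132]
 [ 0.327 -0.136  0.15 ]
 [ 0.364 -0.188  0.002]
 [ 0.403 -0.318  0.002]
 [ 0.479 -0.435  0.023]]
```

Request:
{"op": "send_rows", "data": {"translation": [[0,0,-35],[0,-10,-35],[-30,-15,-10],[-35,-15,0],[-35,-15,0],[-35,-15,0],[-35,-20,0],[-35,-20,0]], "roll": [0,0,0,0,0,0,0,0]}}

```text
t: 0.82
position: [0.5138, -0.2064, 0.3243]
tool_rot: [0.707, 0.707, 0.0, -0.0]
contact_force: [-0.1, -1.0, 0.3]
grip_width: 0.0871
gripper_force: 0.0
```

```bash
python3 - <<'E'
from h import *
f=grab('wrist'); cv2.imwrite('pics/w1.png',f['color']); pickle.dump(f,open('w1.pkl','wb')); print(robot.read_state()['position'])
E
```

```text
[ 0.50933313 -0.21541648  0.32484766]
```

View pics/w1.png

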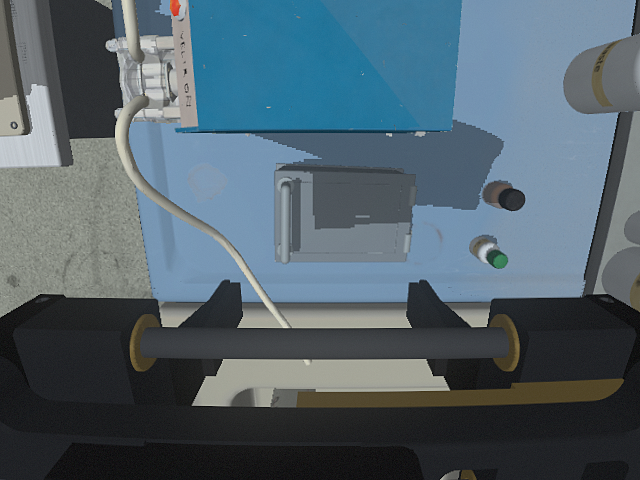

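The wrist view shows the housing at (275–415, 165–263), and the handle bar running along column 285, rows 180–262.

```bash
python3 - <<'E'
from h import *
f=pickle.load(open('w1.pkl','rb')); s=pickle.load(open('side0.pkl','rb'))
C=cloud(f)
for v in range(180,266,10):
    r=C[v,272:300]; i=r[:,2].argmax(); print(v,272+i,r[i].round(4), end=' | ')
def tri(a,b):
    o1,d1=ray(f,[a]);o2,d2=ray(s,[b]);d1=d1[0];d2=d2[0]
    A=np.c_[d1,-d2]; t=np.linalg.lstsq(A,o2-o1,rcond=None)[0]; p,q=o1+t[0]*d1,o2+t[1]*d2
    return ((p+q)/2).round(4),np.linalg.norm(p-q).round(4)
print('\nbar ends tri',tri((285,182),(344,326)),tri((285,259),(357.5,352)))
# lid/case points
R_=C[160:275,265:425].reshape(-1,3); 
lid=R_[(R_[:,2]>.072)&(R_[:,2]<.11)]
A=np.c_[lid[:,:2],np.ones(len(lid))]; 
for k in range(5):
    c=np.linalg.lstsq(A,lid[:,2],rcond=None)[0]; m=abs(A@c-lid[:,2])<.004; A=A[m]; lid=lid[m]
print('lid plane',c,len(lid),cv2.minAreaRect(lid[:,:2].astype(np.float32)),lid.min(0),lid.max(0))
base=R_[(R_[:,2]>.001)&(R_[:,2]<.006)]
bar=R_[(R_[:,2]>.118)]; print('bar',len(bar),bar.mean(0),bar.min(0),bar.max(0), np.polyfit(bar[:,1],bar[:,0],1))
pts=C[100:135,200:440].reshape(-1,3);pts=pts[pts[:,2]>.15];print('pump',pts[:,1].min(),pts[:,2].max())
E
```

```text
180 280 [ 0.4667 -0.1692  0.101 ] | 190 293 [ 0.5134 -0.1253  0.4648] | 200 284 [ 0.4742 -0.1845  0.1343] | 210 287 [ 0.4769 -0.1945  0.1342] | 220 283 [ 0.4726 -0.2045  0.1342] | 230 286 [ 0.4753 -0.2146  0.1348] | 240 284 [ 0.4729 -0.2253  0.134 ] | 250 283 [ 0.4716 -0.2357  0.1346] | 260 282 [ 0.4701 -0.2468  0.1339] | 
bar ends tri (array([ 0.4771, -0.1694,  0.1259]), np.float64(0.0052)) (array([ 0.4734, -0.2473,  0.1302]), np.float64(0.0015))
lid plane [-0.1090815   0.00572506  0.15057423] 11495 ((0.5372234582901001, -0.21338534355163574), (0.10322030633687973, 0.15669134259223938), 87.82958984375) [ 0.45711153 -0.26743292  0.0786173 ] [ 0.61636596 -0.15907174  0.10231994]
bar 822 [ 0.47807281 -0.2003503   0.16193216] [ 0.4688188  -0.24985297  0.11833879] [ 0.51337298 -0.1252644   0.46478731] [0.26982863 0.53213306]
pump -0.12526439587016275 0.4647873119466293
```

Request:
{"op": "send_rows", "data": {"translation": [[4,-15,0],[0,-20,20],[0,0,33],[0,0,33],[0,0,33],[0,0,33],[0,0,20],[0,0,0]], "roll": [0.04,0,0,0,0,0,0,0]}}

```text
t: 1.53
position: [0.4775, -0.1991, 0.1481]
tool_rot: [0.721, 0.693, -0.002, -0.003]
contact_force: [-0.6, 0.4, 0.5]
grip_width: 0.0872
gripper_force: 0.0
```

```bash
python3 - <<'E'
from h import *
f=grab('wrist'); s=robot.read_state(); print(s['position'],R.from_quat(s['tool_rot']).as_matrix().round(3),s['contact_force'],s['qpos'].round(2))
cv2.imwrite('pics/w2.png',f['color']); C=cloud(f); P=C.reshape(-1,3)
m=(P[:,0]>.45)&(P[:,0]<.5)&(P[:,1]>-.26)&(P[:,1]<-.16)&(P[:,2]>.126)&(P[:,2]<.14)
b=P[m]; print(len(b),b.mean(0),b.min(0),b.max(0))
E
```

```text
[ 0.47884706 -0.19957467  0.15089509] [[ 0.04   0.999 -0.004]
 [ 0.999 -0.04   0.001]
 [ 0.001 -0.004 -1.   ]] [ 0.74333612 -0.39695548  0.5457633 ] [ 0.25  0.18  0.07  1.86 -0.01  1.11  0.28]
2011 [ 0.47425871 -0.20160822  0.13243685] [ 0.4678025  -0.25041676  0.12608504] [ 0.4798518  -0.16975585  0.13540293]
```

Request:
{"op": "send_rows", "data": {"translation": [[-11,-4,6],[0,0,6],[0,0,0],[0,0,0],[0,0,0],[0,0,0],[0,0,0],[0,0,0]], "roll": [0,0,0,0,0,0,0,0]}}

```text
t: 2.25
position: [0.4758, -0.2109, 0.1408]
tool_rot: [0.721, 0.693, 0.0, 0.0]
contact_force: [-0.9, 0.0, 0.7]
grip_width: 0.0872
gripper_force: 0.0
```

Request:
{"op": "send_rows", "data": {"translation": [[0,0,0],[0,0,0],[0,0,0],[0,0,0],[0,0,0],[0,0,0],[0,0,0],[0,0,0]], "roll": [0,0,0,0,0,0,0,0], "claw": 1, "force": 30}}

```text
t: 2.92
position: [0.4756, -0.211, 0.1405]
tool_rot: [0.721, 0.693, 0.0, 0.0]
contact_force: [0.2, 0.5, -0.2]
grip_width: 0.0413
gripper_force: 0.0
```

Request:
{"op": "send_rows", "data": {"translation": [[0,0,0],[0,0,0],[0,0,0],[0,0,0],[0,0,0],[0,0,0],[0,0,0],[0,0,0]], "roll": [0,0,0,0,0,0,0,0]}}

```text
t: 3.58
position: [0.4741, -0.211, 0.1401]
tool_rot: [0.721, 0.693, -0.001, -0.001]
contact_force: [-7.0, 1.0, 2.9]
grip_width: 0.0088
gripper_force: 30.0
```

```bash
python3 - <<'E'
from h import *
s=robot.read_state(); print(s['position'],s['contact_force'].round(1),s['grip_width'],s['gripper_force'])
# arc steps in tool y (housing x), tool z(down)
a0=.109
g=lambda a: np.array([-.142*np.cos(a)+.038*np.sin(a), -(.142*np.sin(a)+.038*np.cos(a))])
A=np.linspace(a0,1.84,41); d=1000*np.diff(np.array([g(a) for a in A]),axis=0)
for k in range(0,40,8): print(d[k:k+8].round(1).tolist(), A[k+8].round(2))
E
```

```text
[ 0.47410912 -0.21097308  0.14005545] [-7.   1.   2.9] 0.008838841518835188 29.999936521053314
[[2.4, -5.9], [2.7, -5.8], [2.9, -5.6], [3.2, -5.5], [3.4, -5.4], [3.6, -5.2], [3.9, -5.1], [4.1, -4.9]] 0.46
[[4.3, -4.7], [4.5, -4.5], [4.7, -4.3], [4.9, -4.1], [5.0, -3.9], [5.2, -3.7], [5.3, -3.4], [5.5, -3.2]] 0.8
[[5.6, -3.0], [5.7, -2.7], [5.9, -2.5], [6.0, -2.2], [6.1, -2.0], [6.1, -1.7], [6.2, -1.4], [6.3, -1.2]] 1.15
[[6.3, -0.9], [6.3, -0.6], [6.4, -0.3], [6.4, -0.1], [6.4, 0.2], [6.3, 0.5], [6.3, 0.8], [6.3, 1.0]] 1.49
[[6.2, 1.3], [6.2, 1.6], [6.1, 1.8], [6.0, 2.1], [5.9, 2.4], [5.8, 2.6], [5.7, 2.9], [5.6, 3.1]] 1.84
```

Request:
{"op": "send_rows", "data": {"translation": [[2.4,0,0],[0,2.5,-5.8],[0,2.9,-5.6],[0,3.2,-5.5],[0,3.4,-5.4],[0,3.6,-5.2],[0,3.9,-5.1],[0,4.1,-4.9]], "roll": [0,0,0,0,0,0,0,0]}}

```text
t: 4.25
position: [0.4947, -0.2116, 0.1775]
tool_rot: [0.722, 0.692, -0.004, -0.003]
contact_force: [-23.7, -2.6, 13.9]
grip_width: 0.0092
gripper_force: 30.0
```

Request:
{"op": "send_rows", "data": {"translation": [[-2,1.5,-7.5],[0,4.3,-4.7],[0,4.5,-4.5],[0,4.7,-4.3],[0,4.9,-4.1],[0,5.0,-3.9],[0,5.2,-3.7],[0,5.3,-3.4]], "roll": [0,0,0,0,0,0,0,0]}}

```text
t: 4.92
position: [0.5342, -0.2133, 0.2151]
tool_rot: [0.721, 0.693, -0.001, -0.0]
contact_force: [-8.3, -0.5, 6.6]
grip_width: 0.0091
gripper_force: 30.0
```

Request:
{"op": "send_rows", "data": {"translation": [[0,5,-3.7],[0,5.6,-3.0],[0,5.7,-2.7],[0,5.9,-2.5],[0,6.0,-2.2],[0,6.1,-2.0],[0,6.1,-1.7],[0,6.2,-1.4]], "roll": [0,0,0,0,0,0,0,0]}}

```text
t: 5.58
position: [0.5817, -0.2152, 0.2337]
tool_rot: [0.721, 0.693, -0.0, 0.0]
contact_force: [-3.3, -3.2, 3.7]
grip_width: 0.0088
gripper_force: 30.0
```

Request:
{"op": "send_rows", "data": {"translation": [[0,6.3,-1.2],[0,6.3,-0.9],[0,6.3,-0.6],[0,6.4,-0.3],[0,6.4,-0.1],[0,6.4,0.2],[0,6.3,0.5],[0,6.3,0.8]], "roll": [0,0,0,0,0,0,0,0]}}

```text
t: 6.25
position: [0.6324, -0.2171, 0.2347]
tool_rot: [0.721, 0.693, -0.0, 0.0]
contact_force: [-1.8, -4.5, 2.3]
grip_width: 0.0087
gripper_force: 30.0
```

Request:
{"op": "send_rows", "data": {"translation": [[0,6.3,1.0],[0,6.2,1.3],[0,6.2,1.6],[0,6.1,1.8],[0,6.0,2.1],[0,5.9,2.4],[0,5.8,2.6],[0,5.7,2.9]], "roll": [0,0,0,0,0,0,0,0]}}

```text
t: 6.92
position: [0.6804, -0.2189, 0.2188]
tool_rot: [0.721, 0.693, -0.0, -0.0]
contact_force: [-2.1, -4.9, 1.3]
grip_width: 0.0091
gripper_force: 30.0
```

Request:
{"op": "send_rows", "data": {"translation": [[0,5.6,3.1],[0,4,2.5],[0,0,0],[0,0,0],[0,0,0],[0,0,0],[0,0,0],[0,0,0]], "roll": [0,0,0,0,0,0,0,0]}}

```text
t: 7.58
position: [0.6895, -0.2192, 0.2135]
tool_rot: [0.721, 0.693, -0.0, -0.0]
contact_force: [0.1, -4.3, -1.6]
grip_width: 0.0089
gripper_force: 30.0
```

Request:
{"op": "send_rows", "data": {"translation": [[0,0,0],[0,0,0],[0,0,0],[0,0,0],[0,0,0],[0,0,0],[0,0,0],[0,0,0]], "roll": [0,0,0,0,0,0,0,0], "claw": 0.82}}

```text
t: 8.25
position: [0.6896, -0.2191, 0.2137]
tool_rot: [0.721, 0.693, 0.0, -0.0]
contact_force: [-0.1, 0.4, 0.1]
grip_width: 0.0158
gripper_force: 0.0
```

Request:
{"op": "send_rows", "data": {"translation": [[0,0,-5],[0,0,-10],[0,0,-15],[0,0,-20],[0,0,-30],[0,0,-30],[0,0,0],[0,0,0]], "roll": [0,0,0,0,0,0,0,0]}}

```text
t: 8.92
position: [0.6903, -0.2195, 0.3272]
tool_rot: [0.721, 0.693, 0.001, 0.002]
contact_force: [0.1, -0.2, -1.2]
grip_width: 0.0156
gripper_force: 0.0
```

Request:
{"op": "send_rows", "data": {"translation": [[0,-25,0],[0,-30,0],[0,-30,0],[0,-30,0],[0,-30,0],[0,-15,0],[0,0,0],[0,0,0]], "roll": [0,0,0,0,0,0,0,0]}}

```text
t: 9.58
position: [0.5291, -0.2128, 0.3239]
tool_rot: [0.721, 0.693, 0.0, 0.0]
contact_force: [0.4, 0.0, 0.8]
grip_width: 0.0155
gripper_force: 0.0
```

```bash
python3 - <<'E'
from h import *
f=grab('wrist'); pickle.dump(f,open('w3.pkl','wb')); print(robot.read_state()['position'])
f2=grab('side');pickle.dump(f2,open('s3.pkl','wb'))
a=cv2.resize(f['color'][150:290,240:440],None,fx=3,fy=3); b=cv2.resize(f2['color'][290:400,300:440],None,fx=4,fy=4)[:420,:]
b=cv2.resize(f2['color'][290:400,300:500],(600,330)); 
cv2.imwrite('pics/c3.png',np.vstack([a[:, :600],b])[:600*2])
P=cloud(f)[150:290,240:440]; q=P.reshape(-1,3)
for z0,z1 in((.045,.055),(.055,.07)):
    m=(q[:,2]>z0)&(q[:,2]<z1)&(q[:,0]>.475)&(q[:,0]<.59)&(abs(q[:,1]+.213)<.035); k=q[m]
    print(z0,len(k),k.mean(0).round(4),k.min(0).round(4),k.max(0).round(4), cv2.minAreaRect(k[:,:2].astype(np.float32)))
    print(np.histogram(k[:,0],12))
E
```

```text
[ 0.5297619  -0.21254312  0.32357781]
0.045 261 [ 0.5458 -0.2111  0.0512] [ 0.4945 -0.2369  0.0451] [ 0.5546 -0.1896  0.0546] ((0.523934543132782, -0.21320322155952454), (0.04551287367939949, 0.06044325232505798), 87.80096435546875)
(array([  7,  14,   2,   0,   0,   0,   0,   0,   0,   0, 106, 132]), array([0.4944633 , 0.49947866, 0.50449402, 0.50950937, 0.51452473,
       0.51954009, 0.52455544, 0.5295708 , 0.53458616, 0.53960151,
       0.54461687, 0.54963222, 0.55464758]))
0.055 413 [ 0.5006 -0.2111  0.0649] [ 0.4929 -0.2314  0.056 ] [ 0.5078 -0.1925  0.0683] ((0.5002341270446777, -0.21202361583709717), (0.03877696767449379, 0.014018380083143711), 88.27877044677734)
(array([25, 33, 35, 36, 35, 35, 35, 34, 38, 35, 36, 36]), array([0.49290657, 0.49414418, 0.49538179, 0.4966194 , 0.49785701,
       0.49909462, 0.50033223, 0.50156983, 0.50280744, 0.50404505,
       0.50528266, 0.50652027, 0.50775788]))
```

View pics/c3.png

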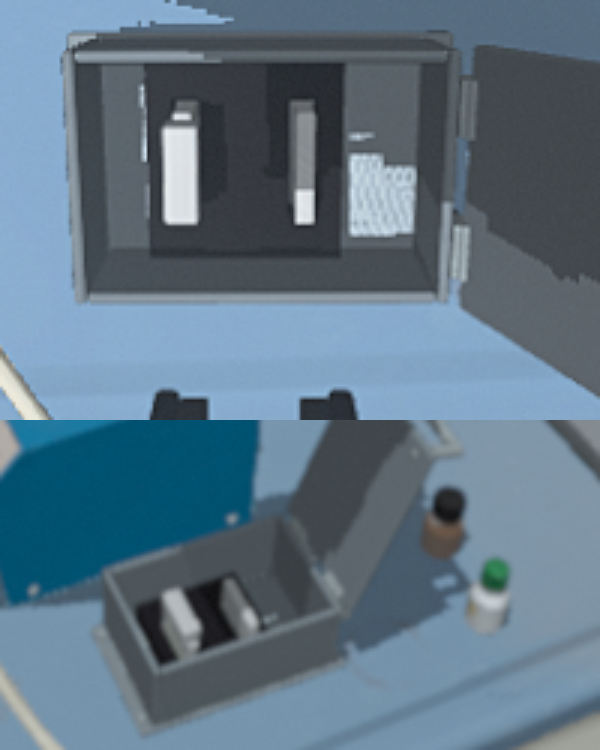

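The filter plate is in the front slot, with its bar at crop (180,175); the blank is at (303,160). The cover is standing open.

Request:
{"op": "send_rows", "data": {"translation": [[-5.5,-15,0],[0,-14.5,20],[0,0,35],[0,0,35],[0,0,35],[0,0,35],[0,0,30],[0,0,0]], "roll": [0,0,0,0,0,0,0,0], "claw": 0.65}}

```text
t: 10.35
position: [0.4972, -0.2155, 0.1272]
tool_rot: [0.721, 0.693, -0.002, -0.005]
contact_force: [-2.3, 0.7, 0.1]
grip_width: 0.0302
gripper_force: 0.0
```

Request:
{"op": "send_rows", "data": {"translation": [[0,0,0],[0,0,0],[0,0,0],[0,0,0],[0,0,0],[0,0,0],[0,0,0],[0,0,0]], "roll": [0,0,0,0,0,0,0,0]}}

```text
t: 11.02
position: [0.5001, -0.2171, 0.1339]
tool_rot: [0.721, 0.693, 0.0, 0.0]
contact_force: [-0.1, 0.6, -0.0]
grip_width: 0.0305
gripper_force: 0.0
```

```bash
python3 - <<'E'
from h import *
f=grab('wrist'); s=robot.read_state(); print(s['position'],s['contact_force'].round(1),s['grip_width'])
cv2.imwrite('pics/w4.png',f['color'])
q=cloud(f).reshape(-1,3)
m=(q[:,2]>.06)&(q[:,2]<.069)&(q[:,0]>.48)&(q[:,0]<.52)&(abs(q[:,1]+.213)<.03); k=q[m]
print(len(k),cv2.minAreaRect(k[:,:2].astype(np.float32)),np.median(k[:,2]))
E
```

```text
[ 0.49999211 -0.21712316  0.13380801] [ 0.6  0.2 -0.1] 0.03048065835424897
1243 ((0.5001735687255859, -0.21132835745811462), (0.03949779272079468, 0.013814589008688927), 87.26477813720703) 0.06495826855462244
```

Centred on the bar. Descend slowly.

Request:
{"op": "send_rows", "data": {"translation": [[0,0,10],[0,0,10],[0,0,10],[0,0,8],[0,0,6],[0,0,3],[0,0,0],[0,0,0]], "roll": [0,0,0,0,0,0,0,0]}}

```text
t: 11.73
position: [0.5001, -0.2172, 0.0867]
tool_rot: [0.721, 0.693, 0.0, 0.0]
contact_force: [-0.5, -0.1, 0.1]
grip_width: 0.0302
gripper_force: 0.0
```

Request:
{"op": "send_rows", "data": {"translation": [[0,0,4],[0,0,4],[0,0,4],[0,0,4],[0,0,4],[0,0,3],[0,0,0],[0,0,0]], "roll": [0,0,0,0,0,0,0,0]}}

```text
t: 12.4
position: [0.4999, -0.2171, 0.0635]
tool_rot: [0.721, 0.693, -0.0, -0.0]
contact_force: [-0.4, -0.2, 0.1]
grip_width: 0.0307
gripper_force: 0.0
```

Request:
{"op": "send_rows", "data": {"translation": [[0,0,0],[0,0,0],[0,0,0],[0,0,0],[0,0,0],[0,0,0],[0,0,0],[0,0,0]], "roll": [0,0,0,0,0,0,0,0], "claw": 1, "force": 12}}

```text
t: 13.07
position: [0.5001, -0.2171, 0.0638]
tool_rot: [0.721, 0.693, 0.0, 0.0]
contact_force: [-0.7, 0.6, 2.0]
grip_width: 0.0139
gripper_force: 12.0
```

Request:
{"op": "send_rows", "data": {"translation": [[0,0,0],[0,0,0],[0,0,-2],[0,0,-3],[0,0,-4],[0,0,-4],[0,0,-4],[0,0,-4]], "roll": [0,0,0,0,0,0,0,0]}}

```text
t: 13.73
position: [0.5, -0.2171, 0.0852]
tool_rot: [0.721, 0.693, 0.0, 0.0]
contact_force: [0.4, 0.3, -2.0]
grip_width: 0.0143
gripper_force: 12.0
```

Request:
{"op": "send_rows", "data": {"translation": [[0,0,-5],[0,0,-10],[0,0,-20],[0,0,-25],[0,0,-25],[0,0,-25],[0,0,-25],[0,0,-25]], "roll": [0,0,0,0,0,0,0,0]}}

```text
t: 14.4
position: [0.4997, -0.217, 0.2468]
tool_rot: [0.721, 0.693, 0.0, 0.0]
contact_force: [-0.0, -0.3, -1.4]
grip_width: 0.0138
gripper_force: 12.0
```

Request:
{"op": "send_rows", "data": {"translation": [[0,0,-25],[0,0,-25],[0,0,-20],[0,0,-10],[0,0,0],[0,0,0],[0,0,0],[0,0,0]], "roll": [0,0,0,0,0,0,0,0]}}

```text
t: 15.07
position: [0.4995, -0.2169, 0.3231]
tool_rot: [0.721, 0.693, -0.001, -0.001]
contact_force: [-0.2, 0.3, -0.5]
grip_width: 0.014
gripper_force: 12.0
```

```bash
python3 - <<'E'
from h import *
s=robot.read_state(); print(s['position'],s['contact_force'].round(1),s['grip_width'],s['gripper_force'])
for n in('side','scene'):
    f=grab(n); pickle.dump(f,open(f'{n}5.pkl','wb')); C=cloud(f); P=C.reshape(-1,3); B=f['color'].reshape(-1,3).astype(int)
    # white-ish pixels near bench plane in region
    m=(P[:,2]>.001)&(P[:,2]<.03)&(P[:,0]>.45)&(P[:,0]<.85)&(P[:,1]>.05)&(P[:,1]<.5)&(B.min(1)>140)&(B.max(1)-B.min(1)<45)
    im=m.reshape(480,640).astype(np.uint8); k,l,st,c=cv2.connectedComponentsWithStats(im)
    for i in range(1,k):
        if st[i,4]>25: q=C[l==i]; print(n,st[i],q.mean(0).round(3),q.min(0).round(3),q.max(0).round(3))
f=pickle.load(open('side5.pkl','rb')); cv2.imwrite('pics/d5.png',np.hstack([cv2.resize(f['color'][130:330,200:400],(400,400)),cv2.resize(pickle.load(open('scene5.pkl','rb'))['color'][200:350,220:370],(400,400))]))
E
```

```text
[ 0.49945986 -0.21689148  0.32312797] [-0.2  0.3 -0.5] 0.013988795656276875 11.99994811671786
side [274 205   9  12  63] [0.528 0.418 0.006] [0.51  0.395 0.001] [0.544 0.446 0.017]
side [287 221  24  10 137] [0.555 0.32  0.013] [0.52  0.303 0.002] [0.597 0.35  0.022]
scene [232 304  16  15 116] [0.516 0.421 0.005] [0.491 0.397 0.001] [0.543 0.443 0.015]
```

View pics/d5.png

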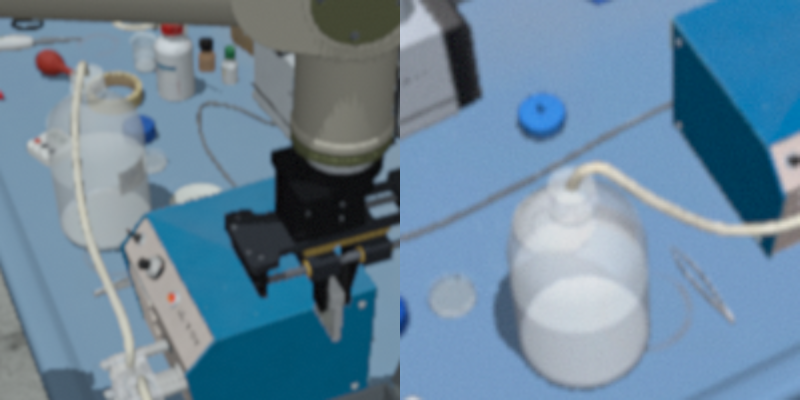

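Request:
{"op": "send_rows", "data": {"translation": [[5,3,0],[12,6,0],[20,9,0],[26,10,0],[30,12,0],[30,12,0],[30,12,0],[30,10,0]], "roll": [0,0,0,0,0,0,0,0]}}

```text
t: 15.83
position: [0.582, -0.0341, 0.3244]
tool_rot: [0.721, 0.693, 0.0, -0.0]
contact_force: [0.4, -0.0, -0.9]
grip_width: 0.0139
gripper_force: 12.0
```

Request:
{"op": "send_rows", "data": {"translation": [[30,10,0],[30,8,0],[30,6,0],[30,4,0],[25,2,0],[18,0,0],[10,0,0],[5,0,0]], "roll": [0,0,0,0,0,0,0,0]}}

```text
t: 16.5
position: [0.6179, 0.1424, 0.3243]
tool_rot: [0.72, 0.694, 0.0, -0.001]
contact_force: [0.2, -0.2, -0.7]
grip_width: 0.0139
gripper_force: 12.0
```

Request:
{"op": "send_rows", "data": {"translation": [[0,0,0],[0,0,0],[0,0,0],[0,0,0],[0,0,0],[0,0,0],[0,0,0],[0,0,0]], "roll": [0,0,0,0,0,0,0,0]}}

```text
t: 17.17
position: [0.6183, 0.1393, 0.3247]
tool_rot: [0.721, 0.693, 0.0, 0.0]
contact_force: [0.6, 0.0, -1.3]
grip_width: 0.0137
gripper_force: 12.0
```

```bash
python3 - <<'E'
from h import *
f=grab('wrist'); s=robot.read_state(); print(s['position'],s['contact_force'].round(1),s['grip_width'],s['gripper_force'],s['qpos'].round(2))
cv2.imwrite('pics/w6.png',f['color']); pickle.dump(f,open('w6.pkl','wb'))
E
```

```text
[0.61832358 0.13934513 0.32467404] [-0.2 -0.  -1.2] 0.01406531841643003 12.000048004556447 [-0.19  0.33 -0.14  1.3   0.05  1.52 -0.36]
```

View pics/w6.png

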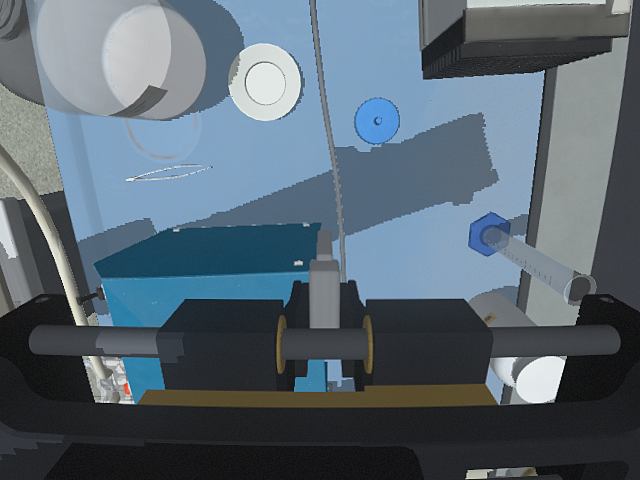

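The dish is clear at (265,82), and the plate hangs upright at (325,270).

```bash
python3 - <<'E'
from h import *
f=pickle.load(open('w6.pkl','rb')); C=cloud(f); im=f['color'].astype(int)
m=((im.min(2)>150)&(im.max(2)-im.min(2)<35)); z=np.zeros_like(m); z[35:130,222:310]=m[35:130,222:310]
cs,_=cv2.findContours(z.astype(np.uint8),cv2.RETR_EXTERNAL,cv2.CHAIN_APPROX_NONE); c=max(cs,key=cv2.contourArea)[:,0]
w=plane(f,c,.014); cc,r=cv2.minEnclosingCircle(w[:,:2].astype(np.float32)); print('centre',cc,'r',r)
q=C[z]; q=q[(q[:,2]>0)&(q[:,2]<.03)]; print(q.mean(0),q.min(0),q.max(0))
# hose / bottle top near target, plus plate bottom
P=C.reshape(-1,3)
s=pickle.load(open('scene5.pkl','rb')); S=cloud(s)[200:300,240:380].reshape(-1,3)
b=S[(S[:,2]>.26)&(S[:,2]<.4)&(S[:,1]>.1)]; print('high',len(b),b.min(0),b.max(0))
t=np.array([.6183,.1393]); d=np.array(cc)-t; X=np.array([.04,.999]);Y=np.array([.999,-.04])
print('tool x,y',d@X,d@Y)
E
```

```text
centre (0.5503917336463928, 0.28774493932724) r 0.04464850574731827
[0.55129739 0.28817124 0.00958123] [5.05767538e-01 2.43322509e-01 1.18099748e-04] [0.59431753 0.33206106 0.01683785]
high 255 [0.37786759 0.26121979 0.26007486] [0.43602479 0.33699636 0.29480212]
tool x,y 0.14558016373376845 -0.07377815566034313
```

Request:
{"op": "send_rows", "data": {"translation": [[6,-3,0],[15,-8,0],[22,-12,0],[26,-14,0],[26,-14,0],[22,-12,0],[15,-8,0],[7.5,-3,0]], "roll": [0,0,0,0,0,0,0,0]}}

```text
t: 17.88
position: [0.5478, 0.2854, 0.3249]
tool_rot: [0.72, 0.694, 0.0, -0.001]
contact_force: [0.4, -0.7, -1.5]
grip_width: 0.0137
gripper_force: 12.0
```

Request:
{"op": "send_rows", "data": {"translation": [[0,0,0],[0,0,5],[0,0,12],[0,0,16],[0,0,16],[0,0,12],[0,0,5],[0,0,0]], "roll": [0,0,0,0,0,0,0,0]}}

```text
t: 18.55
position: [0.5498, 0.2806, 0.2568]
tool_rot: [0.722, 0.692, -0.001, -0.0]
contact_force: [0.2, -0.7, -0.5]
grip_width: 0.0137
gripper_force: 12.0
```

Request:
{"op": "send_rows", "data": {"translation": [[0,0,0],[0,0,0],[0,0,0],[0,0,0],[0,0,0],[0,0,0],[0,0,0],[0,0,0]], "roll": [0,0,0,0,0,0,0,0]}}

```text
t: 19.22
position: [0.55, 0.2818, 0.2587]
tool_rot: [0.721, 0.693, 0.0, 0.0]
contact_force: [1.2, -0.7, -1.3]
grip_width: 0.014
gripper_force: 12.0
```

```bash
python3 - <<'E'
from h import *
s=robot.read_state(); print(s['position'],s['contact_force'].round(1),s['grip_width'],s['gripper_force'],abs(s['dq']).max(),R.from_quat(s['tool_rot']).as_matrix()[:,2])
g=grab('wrist'); P=cloud(g).reshape(-1,3); print('goal tcp',.5505-.006*.04,.288-.006)
m=(abs(P[:,0]-.5505)<.03)&(abs(P[:,1]-.288)<.04)&(P[:,2]>.18)&(P[:,2]<.262); q=P[m]; print(len(q),q.min(0),q.max(0),q.mean(0))
f=grab('scene'); b=cv2.resize(f['color'][100:340,200:520],(640,480)); e=cv2.resize(grab('side')['color'][220:420,290:450],(160,200))
b[280:480,:160]=e; cv2.imwrite('pics/f7.png',b)
E
```

```text
[0.54996252 0.28183094 0.2587302 ] [ 1.2 -0.7 -1.3] 0.013979443333546266 12.00002419645898 0.0018104787841193373 [ 1.68217273e-04  3.17606748e-05 -9.99999985e-01]
goal tcp 0.55026 0.282
3443 [0.53353398 0.27811642 0.2017672 ] [0.56624876 0.31043824 0.26199778] [0.55028151 0.29627798 0.25304701]
```

View pics/f7.png

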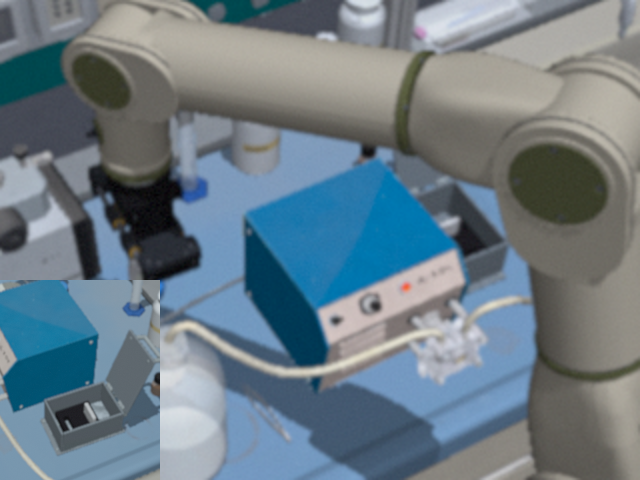

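The pictures show the cover standing open, the blank still in its slot and the plate held over the dish. The plate's lower edge measures 0.20 m above the worktop, and the arm is still.

```bash
python3 -c "
from rig import robot
print(robot.finish_job())"
```

```text
the job is handed in; nothing more can be done
None
```

I handed the job in: the cover stands open at about 1.87 rad, the blank is still in its slot, and the filter plate, gripped at 12 N a pad, is held upright and still over the middle of the dish with its lower edge about 20 cm up.

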